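# Wedge a rocking board preheater until it stands firm

## Robot

A 6-joint arm with a two-finger parallel gripper is mounted at the origin on the work surface. World frame = base frame: x ahead of the robot, y to its left, z up, the work surface at z = 0. Lengths are in m, angles in rad, forces in N, time in s.
With the tool pointing down it reaches from about 0.35 to 0.975 m from the base axis. Payload 4.9 kg.
Tool frame: the origin (TCP) lies at the very end of the fingers, on their centre line; the grasp point (between the pads) lies 19 mm behind it; x points along the fingers, y is the direction in which the jaws open and shut, and the axes are right-handed (so a half turn about x gives the same grasp; the last joint's range is limited). The gripper opens to 85 mm and grips with 20 to 120 N. Pads are 22 mm wide; open, the fingers measure 114 mm over their backs; the gripper's body (76 mm by 85 mm) begins 54 mm behind the grasp point. The pads swing forward as they close: fully open they stand 13 mm farther back than shut.
Start: joints at [1.062, 0.053, 1.613, -0, 1.476, -0.119], TCP at [0.237, 0.578, 0.198] pointing down, gripper open.
Joint ranges: [-3.01, 3.01], [-1.01, 2.22], [0.06, 2.58], [-1.02, 4.17], [0.09, 2.62], [-3.14, 3.14]. Speed limits (rad/s): [2.57, 2.57, 3.14, 3.14, 3.14, 3.14].

## Interface

Orientations are given as a unit quaternion [w, x, y, z].
In Python, from plant import manip gives the robot as it stands.
- The arm moves only by the tool play_rows, never from a script. Its argument "plan" is a list of rows, each a list of 5 numbers: the shift along the tool's x, y, z in mm, then the turn about the tool's x in rad, then the closure, from -1 (fully open) to 1 (shut). A call has 1 to 8 rows; each row is the pose to reach, as a shift and turn from the pose commanded when the call began, along the tool's axes at that moment; what a row does not reach only later rows make up. A row lasts 1/8 s, in which the tool goes at most 62.5 mm and 10.7 degrees, less where a joint would pass 70% of its speed; a pose out of reach is approached as far as the arm can. A call with a gripper value outside its range is refused whole. The fingers move at their own pace and stop on an object; the grip force is fixed at half the most. Time passes only in rows, so rows that repeat a pose let the fingers close. It gives the time, the measured TCP pose, the force and the opening at its end, in the units of the state.
- manip.state(): the state, without advancing time (a new reading comes with each control period).
- manip.grab_frame(name): name is "scene" or "top" or "wrist"; returns a dict with "img" (384x512x3 uint8, red, green, blue), "range_z" (384x512 float32, m along the optical axis (not along the pixel's ray), 0 where there is no reading), "fx", "fy", "cx", "cy" (pixels), "origin" and "rotation" of the camera in the world. Camera axes: x right, y up, looking along -z (the intrinsics and any distortion apply to the point x, -y, -z); pixel columns grow to the right and rows downward; lengths in m; the calibration is good to about 2 mm. A picture is of the moment at which its call begins.
- manip.job_done(): hands the job in, once; it reports no verdict.
The state is a dict: "time": time; "joint_pos": joint angles; "joint_vel": joint speeds; "joint_efforts": joint torques, N m; "tool_pos": TCP position; "tool_rot": TCP orientation; "contact_force": force on the tool from outside, world axes, zero at the start; "ft_torque": the same for the moment, N m; "gripper_width": opening from 0.0 (shut) to 1.0 (fully open).
Only numpy, scipy, OpenCV 4.12 (cv2) and the standard library are available. Lean on these libraries where they do the work, as an engineer would, in place of code of your own. Each camera call takes 0.05 s, during which the arm holds its last target. There are 200 camera calls.

## Task

The board preheater on the mat (the low box with the heating plate on top) rocks because the rubber foot at its near left corner, as seen from the robot, has worn short. With the fingertips push the small wooden wedge lying in front of that corner, thin end first, under the worn foot until it just sits snug and takes up the gap, and no further, so that the preheater stays level; then press down firmly on top of the preheater at that corner to feel that it no longer rocks, and move clear. Do not pick anything up, do not shove the preheater from its place, and leave the other things on the bench alone.

Things in the scene. Friction and masses are not known exactly. Their poses are not given: they have to be found in the camera images.
- preheater: Board preheater, switched off and cold: dark box 150 mm deep (x), 190 mm wide (y), 57 mm high (45 mm case on 12 mm rubber feet), about 2.2 kg, flat top. Light grey panel on its -x face, towards the robot; +y is left seen from the robot. Origin on the bench under its middle. Round feet, 20 mm diameter, at x = +-55, y = +-80 mm; the one at (-55, +80) is worn short. Level while untouched.
- corner_foot (a point): Point at bench level right under the centre of the worn foot (preheater frame -55, +80, 0 mm), with the preheater's axes. The foot's underside hangs 3.5 to 7.5 mm (unknown) above the bench while the preheater stands on its other three feet; the case's underside is at 12 mm and its front face 20 mm towards the robot from this point.
- corner_top (a point): Point on the flat top right above the worn foot (preheater frame -55, +80, 57 mm), where to press. Unwedged, a press of 4 to 9 N here rocks the corner down by the gap, about the diagonal through the two neighbouring feet; let go, it falls back level. Wedged, it gives less than 1.5 mm.
- wedge: Plain wooden wedge lying flat, 100 mm long (x), 30 mm wide, 30 g. Origin: centre of underside. Thin end at +x, 1.5 mm; top rises at 8 degrees for 85 mm, then flat heel 13.4 mm high with an upright end face at x = -50. Starts thin end towards the worn foot, 20 to 65 mm short. Slides with 0.2 N; on meeting the foot the push rises in 3 mm to 4-7 N, staying so while it raises the corner.
- multimeter: Bystander: dark hand-held multimeter 90 mm wide and 180 mm high leaning back on its stand. Origin on the bench under it.
- flux_jar: Bystander: white round jar, 45 mm diameter, 26 mm high, at the right of the wedge. Origin at its underside.
- dropper: Bystander: small upright plastic dropper bottle, 32 mm diameter, 74 mm high. Origin at its underside.
- tweezers: Bystander: dark steel tweezers, 120 mm long along x, 9 mm high, lying at the left of the wedge. Origin at mid-length on the bench.
- brush: Bystander: flat brush with a wooden handle, 190 mm long along x, 20 mm high. Origin at mid-length on the bench.
- screwdriver: Bystander: screwdriver with a black handle, 170 mm long along x, 26 mm high. Origin at mid-length on the bench.
- controller: Bystander: white game controller, 160 mm wide, 56 mm high. Origin on the bench under its middle.

How it is judged:
On the way:
1. the preheater is pressed firmly (over 4 N) on top above the wedged corner and stays level, the wedge bearing the push (contact force between the fingers and preheater above 4 N and contact force between wedge and preheater above 1 N and angle between preheater's own z axis and vertical below 0.015 rad and x of the grasp point in the frame of preheater below 0 m and y of the grasp point in the frame of preheater above 0 m and z of the grasp point in the frame of preheater above 0.05 m), for 0.2 s.
At the end, for the whole second after the job is handed in: The wedge lies thin end in under the worn foot (foot centre within 18 mm of its centre line) and carries some of the preheater's weight (over 0.15 N), the preheater is level within 0.015 rad (0.9 degrees; the corner no more than about 1.5 mm too high), and all is at rest (contact force between wedge and preheater above 0.15 N and angle between preheater's own z axis and vertical below 0.015 rad and y of corner_foot in the frame of wedge between -0.018 and 0.018 m and x of corner_foot in the frame of wedge between -0.01 and 0.058 m and linear speed of each of preheater, wedge below 0.01 m/s); the robot touches nothing.
It fails at once if the wedge is lifted off the bench or tipped over (height (world z) of wedge above 0.01 m or angle between wedge's own z axis and vertical above 0.3 rad).
It fails at once if the preheater is lifted or tipped (height (world z) of preheater above 0.012 m or angle between preheater's own z axis and vertical above 0.16 rad).
It fails at once if the preheater is shoved more than 20 mm from its place (distance of preheater from where it was at the start of the episode above 0.02 m).
It fails at once if another thing on the bench is pushed more than 30 mm or knocked over (distance of any of multimeter, flux_jar, dropper, tweezers, brush, screwdriver, controller from where it was at the start of the episode above 0.03 m or angle between dropper's own z axis and vertical above 0.5 rad).
It also fails if it takes over 51 s, if anything falls off the work surface, if the arm or the gripper's body presses on something with over 40 N, if the wrist force passes 120 N, or if a joint passes its speed limit or range.

## Working session

There is one attempt and no reset: what is moved stays moved. The work goes in short steps, Python scripts to look and compute and a tool call to move; the robot and the scene stay as the last step left them, time stands still between calls to the robot, and variables do not carry over. Pictures are saved under pics/ and viewed, about 8 in all and at most 12, crops included, and the job is handed in when it is done.

Besides the shell and the picture viewer there is one more tool, called after "Call:" by a JSON object that holds its "api" and its "payload". play_rows: Moves the arm, as the interface text tells. Its arguments: {"type":"object","properties":{"plan":{"type":"array"}},"required":["plan"]}

```bash
mkdir -p pics; cat > h.py <<'E'
import numpy as np,cv2
from plant import manip
def grab(n):
    f=manip.grab_frame(n); f['R']=np.array(f['rotation']).reshape(3,3) if np.size(f['rotation'])==9 else None
    z=f['range_z'];v,u=np.mgrid[:384,:512]
    p=np.stack([(u-f['cx'])/f['fx']*z,-(v-f['cy'])/f['fy']*z,-z],-1)
    if f['R'] is None:
        from scipy.spatial.transform import Rotation as Ro
        q=np.array(f['rotation']);f['R']=Ro.from_quat(q[[1,2,3,0]]).as_matrix()
    f['P']=p@f['R'].T+np.array(f['origin']); f['P'][z==0]=np.nan
    return f
def plane(f,u,v,h):
    d=f['R']@np.array([(u-f['cx'])/f['fx'],-(v-f['cy'])/f['fy'],-1]);o=np.array(f['origin']);return o+d*(h-o[2])/d[2]
E
python3 - <<'E'
from h import *
import pickle
for n in ['scene','top']:
    f=grab(n);cv2.imwrite(f'pics/{n}.png',f['img'][...,::-1]);pickle.dump(f,open(n+'.pkl','wb'));print(n,f['origin'],f['R'].round(2).tolist(),f['fx'],[k for k in f])
print(manip.state())
a=[cv2.imread(f'pics/{n}.png') for n in ['scene','top']]
E
```

```text
scene [ 1.29778373 -0.67673559  0.87968738] [[0.74, -0.4, 0.54], [0.67, 0.47, -0.58], [-0.02, 0.79, 0.61]] 467.51803138368814 ['img', 'range_z', 'fx', 'fy', 'cx', 'cy', 'origin', 'rotation', 'R', 'P']
top [0.46130945 0.07794511 1.11308914] [[-0.01, 0.99, -0.11], [-1.0, -0.01, -0.01], [-0.01, 0.11, 0.99]] 365.9266120362167 ['img', 'range_z', 'fx', 'fy', 'cx', 'cy', 'origin', 'rotation', 'R', 'P']
{'time': 0.1, 'joint_pos': array([ 1.06194982e+00,  5.33296359e-02,  1.61418825e+00, -2.89353970e-05,
        1.47602965e+00, -1.18994783e-01]), 'joint_vel': array([-8.09343066e-05, -6.25046262e-05, -3.24822104e-03, -2.21326713e-03,
       -1.61402904e-03, -5.52022687e-04]), 'joint_efforts': array([-5.58184220e-04, -3.94902956e+01, -3.71361601e+01, -2.16642156e-04,
        3.87465174e-03, -9.99130805e-06]), 'tool_pos': array([0.2372177 , 0.5775289 , 0.19704313]), 'tool_rot': array([ 0.69351174,  0.13630065,  0.69391921, -0.1376217 ]), 'contact_force': array([ 0.14162256,  0.16930114, -0.43701266]), 'ft_torque': array([-0.04360078, -0.02588042, -0.02142108]), 'gripper_width': 0.9984864715934477}
```

View pics/top.png

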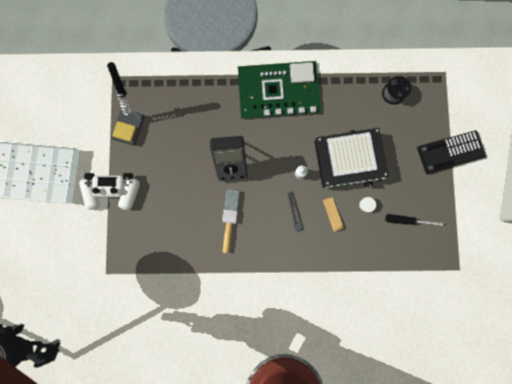

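View pics/scene.png

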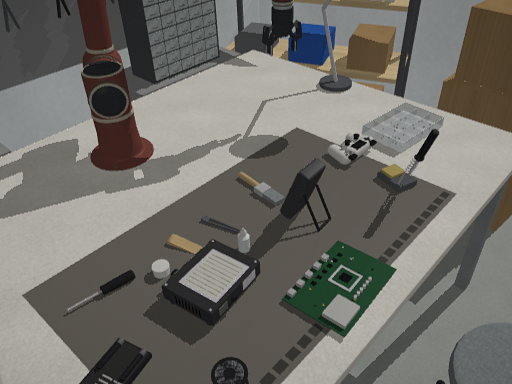

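The top view (+x up, +y left) shows the preheater at about (351,157) and the wedge at (333,214). The jar is at (368,205), the tweezers at (296,211) and the dropper at (302,172).

```bash
cat > meas.py <<'E'
from h import *
import pickle,sys
def rect(pts):
    (c,s,a)=cv2.minAreaRect((pts[:,:2]*1000).astype(np.float32)); return np.round(c,1),np.round(s,1),round(a,2)
def measure(f):
    hsv=cv2.cvtColor(f['img'],cv2.COLOR_RGB2HSV);P=f['P']
    v,u=np.mgrid[:384,:512]
    w=(hsv[...,1]>110)&(hsv[...,0]>8)&(hsv[...,0]<25)&(hsv[...,2]>110)&(P[...,0]>.2)&(P[...,0]<.52)&(P[...,1]<0)
    n,l,s,c=cv2.connectedComponentsWithStats(w.astype(np.uint8))
    i=1+np.argmax(s[1:,4]); p=P[l==i]; print('wedge',s[i],c[i].round(1)); print('wedge rect',rect(p),'z',np.nanpercentile(p[:,2],[1,50,99]).round(4))
    t=(abs(P[...,2]-.057)<.006)&(P[...,0]>.3)&(P[...,0]<.75)&(abs(P[...,1]+.17)<.17)
    n,l,s,c=cv2.connectedComponentsWithStats(t.astype(np.uint8))
    i=1+np.argmax(s[1:,4]); p=P[l==i]; print('pre',s[i],c[i].round(1),rect(p),np.nanmedian(p[:,2]))
    return w
if __name__=='__main__':
    for n in ['top','scene']:
        f=pickle.load(open(n+'.pkl','rb'));print(n);measure(f)
        if n=='top':
            P=f['P']
            for nm,(a,b) in dict(jar=(368,205),drop=(302,172),tw=(296,211),twend=(292,195),mat=(320,240)).items(): print(nm,P[b,a].round(3))
            c=np.kron(f['img'][120:250,270:400,::-1],np.ones((4,4,1),np.uint8));cv2.imwrite('pics/c1.png',c)
E
python3 meas.py
```

```text
top
wedge [328 215  15  16 161] [335.3 222. ]
wedge rect (array([ 497.5, -161.6]), array([49.8, 29.8]), 15.23) z [0.0044 0.011  0.0168]
pre [ 316  135   73   52 3058] [351.4 158.8] (array([ 684. , -207.1]), array([152.5, 190. ]), 8.3) 0.05669212212210828
jar [ 0.545 -0.256  0.027]
drop [ 0.64  -0.058  0.064]
tw [ 0.531 -0.045  0.004]
twend [ 0.58  -0.034  0.005]
mat [ 0.443 -0.115  0.004]
sceneTraceback (most recent call last):
  File "meas.py", line 17, in <module>
    f=pickle.load(open(n+'.pkl','rb'));print(n);measure(f)
                                                ~~~~~~~^^^
  File "meas.py", line 10, in measure
    i=1+np.argmax(s[1:,4]); p=P[l==i]; print('wedge',s[i],c[i].round(1)); print('wedge rect',rect(p),'z',np.nanpercentile(p[:,2],[1,50,99]).round(4))
        ~~~~~~~~~^^^^^^^^^
    return _wrapfunc(a, 'argmax', axis=axis, out=out, **kwds)
    return bound(*args, **kwds)
ValueError: attempt to get argmax of an empty sequence
```

View pics/c1.png

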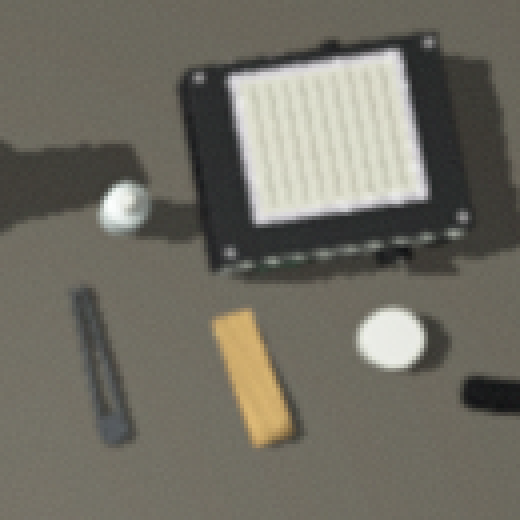

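```bash
sed -i 's/<.52)&/<.62)\&/; s/hsv\[...,1\]>110/hsv[...,1]>90/' meas.py; sed -i "s/\['top','scene'\]/['top']/" meas.py; cat >> meas.py <<'E'
    from scipy.spatial.transform import Rotation as Ro
    s=manip.state();print(Ro.from_quat(s['tool_rot'][[1,2,3,0]]).as_matrix().round(3))
    w=measure(f); k=np.argwhere(w&(f['P'][...,0]<.62)); q=np.array([plane(f,b,a,.006)[:2] for a,b in k]);q=q[(q[:,0]>.4)&(abs(q[:,1]+.15)<.1)];print(rect(q));(c,_,vt)=(q.mean(0),0,np.linalg.svd(q-q.mean(0),full_matrices=False)[2]);print(c,np.degrees(np.arctan(vt[0,1]/vt[0,0])))
E
python3 meas.py
```

```text
top
wedge [323 197  20  35 369] [332.9 214.3]
wedge rect (array([ 521.4, -157.2]), array([101.3,  34.9]), 15.65) z [-0.0016  0.0074  0.0164]
pre [ 316  135   73   52 3058] [351.4 158.8] (array([ 684. , -207.1]), array([152.5, 190. ]), 8.3) 0.05669212212210828
jar [ 0.545 -0.256  0.027]
drop [ 0.64  -0.058  0.064]
tw [ 0.531 -0.045  0.004]
twend [ 0.58  -0.034  0.005]
mat [ 0.443 -0.115  0.004]
[[-0.001  0.38   0.925]
 [-0.002  0.925 -0.38 ]
 [-1.    -0.002 -0.   ]]
wedge [323 197  20  35 369] [332.9 214.3]
wedge rect (array([ 521.4, -157.2]), array([101.3,  34.9]), 15.65) z [-0.0016  0.0074  0.0164]
pre [ 316  135   73   52 3058] [351.4 158.8] (array([ 684. , -207.1]), array([152.5, 190. ]), 8.3) 0.05669212212210828
(array([ 520.7, -156.1]), array([101. ,  34.5]), 16.6)
[ 0.51957386 -0.15576381] 17.0940222988173
```

Call:
{"api": "play_rows", "payload": {"plan": [[-60,-50,45,0,1],[-60,-110,100,-0.15,1],[-60,-175,157,-0.3,1],[-60,-225,202,-0.45,1],[-60,-270,243,-0.585,1],[-60,-315,283,-0.585,1],[-60,-360,323,-0.585,1],[-60,-400,360,-0.585,1]]}}

```text
time: 1.1
tool_pos: [0.3998, 0.1212, 0.2578]
tool_rot: [0.704, -0.069, 0.704, 0.069]
contact_force: [0.8, 0.8, -0.7]
gripper_width: -0.001
```

```bash
cat > to.py <<'E'
from h import *
import sys
from scipy.spatial.transform import Rotation as Ro
def st():
    s=manip.state();R=Ro.from_quat(s['tool_rot'][[1,2,3,0]]).as_matrix()
    print('t',round(s['time'],2),'tcp',s['tool_pos'].round(4),'zyaw',np.degrees(np.arctan2(R[1,2],R[0,2])).round(2),'F',s['contact_force'].round(2),'g',round(s['gripper_width'],3));return s,R
if __name__=='__main__':
    s,R=st()
    t=np.array([float(x) for x in sys.argv[1:4]]);print('shift mm',(R.T@(t-s['tool_pos'])*1000).round(1))
E
python3 to.py 0.47 -0.16 0.26
```

```text
t 1.1 tcp [0.3998 0.1212 0.2578] zyaw 11.2 F [ 0.75  0.83 -0.7 ] g -0.001
shift mm [  -2.2 -289.5   14.2]
```

Call:
{"api": "play_rows", "payload": {"plan": [[0,-60,4,0,1],[0,-120,7,0,1],[0,-180,10,0,1],[0,-240,12,0,1],[0,-290,14,0,1],[0,-290,14,0,1]]}}

```text
time: 1.85
tool_pos: [0.4694, -0.1613, 0.257]
tool_rot: [0.703, -0.067, 0.705, 0.068]
contact_force: [0.4, 0.4, -0.3]
gripper_width: 0.002
```

```bash
python3 - <<'E'
from h import *
from to import st
import pickle
st();f=grab('wrist');print(f['origin'],f['R'].round(2).tolist(),f['fx']);pickle.dump(f,open('w1.pkl','wb'));cv2.imwrite('pics/w1.png',f['img'][...,::-1])
E
```

```text
t 1.85 tcp [ 0.4694 -0.1613  0.257 ] zyaw 10.92 F [ 0.43  0.44 -0.25] g 0.002
[ 0.38488865 -0.17755544  0.43308233] [[-0.19, -0.93, -0.32], [0.98, -0.18, -0.06], [0.0, -0.32, 0.95]] 301.7688898239484
```

View pics/w1.png

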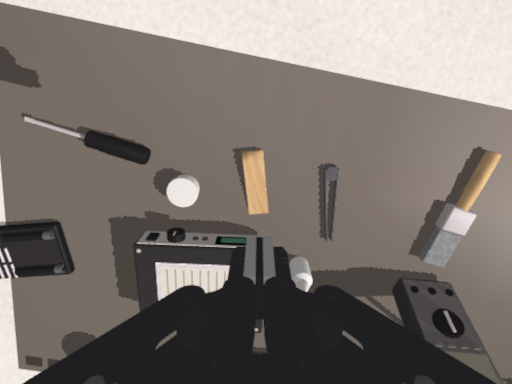

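The wrist view (image down = +x) shows the wedge at (255,182) with its heel at (254,151) and thin end at (258,213). The preheater's front edge runs along row 240 and its left corner is near (272,237), beside the fingers.

```bash
cat > wm.py <<'E'
from h import *
def wedge(f):
    hsv=cv2.cvtColor(f['img'],cv2.COLOR_RGB2HSV)
    w=((hsv[...,1]>90)&(hsv[...,0]>8)&(hsv[...,0]<25)&(hsv[...,2]>70)).astype(np.uint8)
    n,l,s,c=cv2.connectedComponentsWithStats(w)
    for i in range(1,n):
        if s[i,4]<150: continue
        k=np.argwhere(l==i);q=np.array([plane(f,b,a,.007)[:2] for a,b in k])*1000
        if abs(q[:,1].mean()+150)<60: 
            r=cv2.minAreaRect(q.astype(np.float32));print('wedge px',s[i],'box',cv2.boxPoints(r).round(1).tolist(),'c',np.round(r[0],1),np.round(r[1],1),round(r[2],1))
def front(f):
    # panel mid-face points from depth
    P=f['P'];m=(P[...,2]>.018)&(P[...,2]<.05)&(P[...,0]>.57)&(P[...,0]<.65)&(P[...,1]<-.14)&(P[...,1]>-.31);p=P[m][:,:2]
    if len(p)>20:
        a=np.polyfit(p[:,1],p[:,0],1);print('front x at y=-.16:',np.polyval(a,-.16).round(4),'yaw',np.degrees(np.arctan(-a[0])).round(2),len(p))
E
python3 - <<'E'
from wm import *
import pickle
f=pickle.load(open('w1.pkl','rb'));wedge(f);front(f)
P=f['P'];t=(abs(P[...,2]-.057)<.006)&(P[...,0]>.56)&(P[...,0]<.68)&(P[...,1]<-.12)&(P[...,1]>-.33)
p=P[t];print(len(p),p[:,:2].min(0),p[:,:2].max(0))
for a,b in [(145,240),(200,240),(262,225),(280,243)]: print(P[b,a].round(4))
for a,b in [(138,247),(200,250),(240,250)]: print(plane(f,a,b,.057))
E
```

```text
wedge px [ 242  150   26   64 1301] box [[466.8999938964844, -156.3000030517578], [475.5, -185.8000030517578], [569.7999877929688, -158.5], [561.2000122070312, -129.0]] c [ 518.3 -157.4] [98.2 30.7] 16.2
front x at y=-.16: 0.6 yaw 6.94 1164
3942 [ 0.59877715 -0.31069825] [ 0.67997978 -0.15760344]
[ 0.6214 -0.2993  0.0442]
[ 0.6092 -0.2218  0.0396]
[ 0.5868 -0.1335  0.0008]
[ 0.6119 -0.0992  0.0024]
[ 0.62656899 -0.30419961  0.057     ]
[ 0.61505865 -0.21789089  0.057     ]
[ 0.60451442 -0.1623553   0.057     ]
```

```bash
python3 to.py 0.432 -0.180 0.03
```

```text
t 1.9 tcp [ 0.4693 -0.1596  0.2572] zyaw 11.03 F [-0.53  0.07 -0.29] g 0.001
shift mm [227.2 -13.2 -40.2]
```

Call:
{"api": "play_rows", "payload": {"plan": [[50,-13,-40,-0.04,1],[110,-13,-40,-0.04,1],[165,-13,-40,-0.04,1],[205,-13,-40,-0.04,1],[227,-13,-40,-0.04,1],[227,-13,-40,-0.04,1],[227,-13,-40,-0.04,1]]}}

```text
time: 2.78
tool_pos: [0.4339, -0.1789, 0.0324]
tool_rot: [0.703, -0.084, 0.702, 0.083]
contact_force: [-0.1, 0.3, 0.1]
gripper_width: 0.002
```

```bash
python3 - <<'E'
from wm import *
from to import st
s,R=st();f=grab('wrist');wedge(f);front(f);cv2.imwrite('pics/w2.png',f['img'][...,::-1])
print('shift to line',(R.T@(np.array([.438,-.1785,.006])-s['tool_pos'])*1000).round(1))
E
```

```text
t 2.77 tcp [ 0.4339 -0.1789  0.0324] zyaw 13.54 F [-0.08  0.34  0.14] g 0.002
wedge px [252 319  15  35 404] box [[525.9000244140625, -150.5], [528.7000122070312, -162.3000030517578], [564.4000244140625, -153.8000030517578], [561.5999755859375, -142.0]] c [ 545.2 -152.2] [36.7 12.1] 13.5
shift to line [26.4 -0.5  4.1]
```

View pics/w2.png

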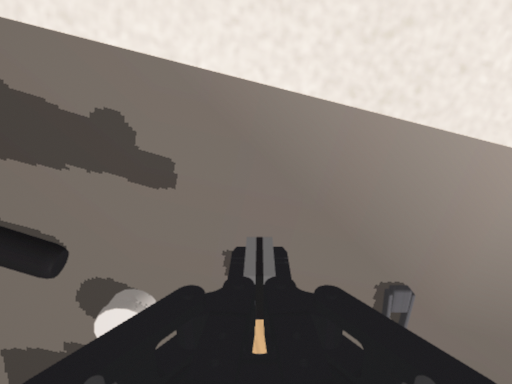

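The gripper is lined up behind the heel, with part of the wedge visible at (260,337) and the jar and tweezers well clear. Next I lower the fingers and push most of the free travel.

Call:
{"api": "play_rows", "payload": {"plan": [[15,0,0,0,1],[25,0,0,0,1],[25,0,5,0,1],[25,0,15,0,1],[25,0,20,0,1],[25,0,24,0,1],[25,0,28,0,1],[25,0,32,0,1]]}}

```text
time: 3.82
tool_pos: [0.4644, -0.1716, 0.0061]
tool_rot: [0.702, -0.083, 0.702, 0.083]
contact_force: [1.6, 0.4, -0.0]
gripper_width: -0.002
```

Call:
{"api": "play_rows", "payload": {"plan": [[0,0,5,0,1],[0,0,10,0,1],[0,0,15,0,1],[0,0,20,0,1],[0,0,25,0,1],[0,0,30,0,1],[0,0,35,0,1],[0,0,35,0,1]]}}

```text
time: 4.82
tool_pos: [0.4985, -0.1635, 0.0061]
tool_rot: [0.702, -0.083, 0.702, 0.083]
contact_force: [-1.3, -0.5, 0.8]
gripper_width: 0.005
```

```bash
python3 - <<'E'
from wm import *
from to import st
s,R=st();f=grab('top');wedge(f);import meas;meas.measure(f);st()
cv2.imwrite('pics/t2.png',np.kron(f['img'][120:250,270:400,::-1],np.ones((4,4,1),np.uint8)))
E
```

```text
t 4.83 tcp [ 0.4985 -0.1635  0.0061] zyaw 13.5 F [-1.32 -0.47  0.75] g 0.005
wedge px [323 198  14  22 204] box [[502.0, -142.5], [510.5, -174.89999389648438], [573.5999755859375, -158.1999969482422], [565.0999755859375, -125.80000305175781]] c [ 537.8 -150.4] [65.3 33.5] 14.9
wedge [323 198  13  22 195] [329.8 207.5]
wedge rect (array([ 536.4, -129.6]), array([64.2, 71.5]), 3.83) z [-0.0017  0.0044  0.0319]
pre [ 316  135   73   52 3060] [351.3 158.9] (array([ 683.6, -207.9]), array([152.8, 190.5]), 7.77) 0.05664363368976455
t 4.88 tcp [ 0.4982 -0.1635  0.0061] zyaw 13.49 F [0.49 0.18 0.65] g 0.001
```

View pics/t2.png

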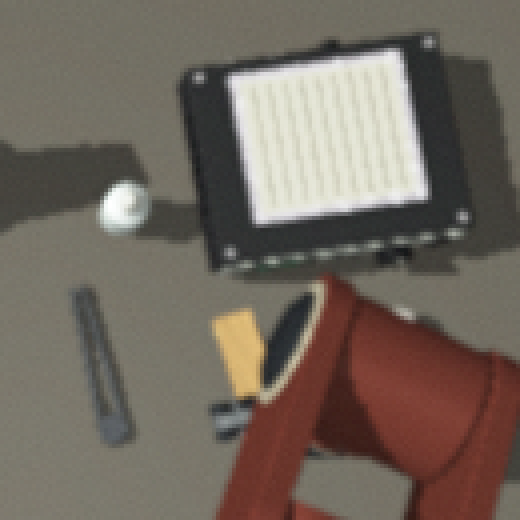

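The thin end is still at row 312 of the crop, so it has not moved. I need another view before pushing further.

```bash
python3 - <<'E'
from wm import *
f=grab('scene');cv2.imwrite('pics/s2.png',cv2.resize(f['img'][180:340,100:300,::-1],(800,640))[:600]);wedge(f)
g=grab('top');cv2.imwrite('pics/t3.png',g['img'][...,::-1]);P=g['P']
for b in (205,215,219,222,225,229,232): print(b,[P[b,a].round(3).tolist() for a in (325,329,332)])
E
```

```text
wedge px [167 233  34  21 327] box [[466.8999938964844, -151.89999389648438], [473.0, -189.89999389648438], [572.7000122070312, -173.89999389648438], [566.5999755859375, -135.89999389648438]] c [ 519.8 -162.9] [101.   38.5] 9.1
205 [[0.548, -0.134, 0.002], [0.548, -0.145, 0.005], [0.548, -0.155, 0.004]]
215 [[0.518, -0.132, 0.004], [0.517, -0.143, 0.01], [0.517, -0.153, 0.007]]
219 [[0.506, -0.132, 0.005], [0.506, -0.144, 0.002], [0.502, -0.133, 0.101]]
222 [[0.493, -0.107, 0.134], [0.493, -0.12, 0.124], [0.492, -0.122, 0.152]]
225 [[0.485, -0.107, 0.132], [0.484, -0.117, 0.138], [0.484, -0.124, 0.143]]
229 [[0.474, -0.107, 0.129], [0.474, -0.118, 0.128], [0.471, -0.087, 0.318]]
232 [[0.467, -0.131, 0.004], [0.467, -0.143, 0.002], [0.465, -0.084, 0.332]]
```

View pics/s2.png

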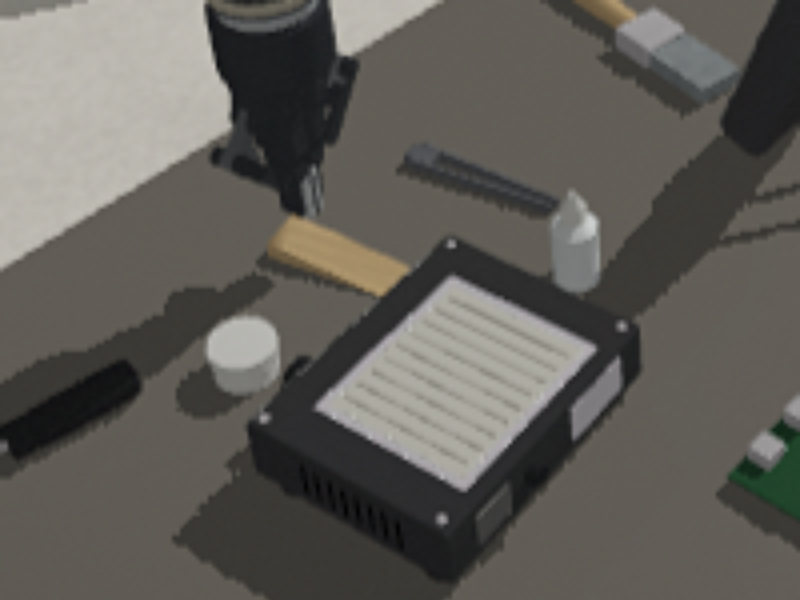

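```bash
python3 - <<'E'
from wm import *
from to import st
s,R=st()
f=grab('scene')
for z in (0,.006,.02,.04,.06): print(z,plane(f,177.5,233.5,z).round(4),'depth point',f['P'][232,177].round(4))
def proj(p):
    c=f['R'].T@(np.array(p)-f['origin']);return (c[0]/-c[2]*f['fx']+f['cx'],-c[1]/-c[2]*f['fy']+f['cy'])
print('tcp px',proj(s['tool_pos'])); print('joints',s['joint_pos'].round(4))
for v in range(222,240,2): print(v,[f['P'][v,u].round(3).tolist() for u in (172,175,178,181)])
E
```

```text
t 4.97 tcp [ 0.498  -0.1635  0.006 ] zyaw 13.47 F [ 0.1  -0.58 -0.16] g 0.0
0 [ 0.4713 -0.1408 -0.    ] depth point [ 0.51   -0.1666  0.0471]
0.006 [ 0.4769 -0.1444  0.006 ] depth point [ 0.51   -0.1666  0.0471]
0.02 [ 0.4901 -0.153   0.02  ] depth point [ 0.51   -0.1666  0.0471]
0.04 [ 0.5089 -0.1651  0.04  ] depth point [ 0.51   -0.1666  0.0471]
0.06 [ 0.5277 -0.1773  0.06  ] depth point [ 0.51   -0.1666  0.0471]
tcp px (np.float64(177.03659390732435), np.float64(240.632782740597))
joints [-4.5920e-01  1.7500e-02  1.9920e+00 -1.0000e-04  1.1323e+00 -2.2652e+00]
222 [[0.512, -0.177, 0.09], [0.512, -0.169, 0.085], [0.507, -0.156, 0.074], [0.438, -0.101, -0.004]]
224 [[0.512, -0.178, 0.084], [0.514, -0.171, 0.081], [0.51, -0.159, 0.07], [0.446, -0.107, -0.002]]
226 [[0.508, -0.177, 0.074], [0.508, -0.168, 0.068], [0.508, -0.159, 0.062], [0.451, -0.112, -0.004]]
228 [[0.506, -0.177, 0.065], [0.508, -0.169, 0.062], [0.511, -0.162, 0.058], [0.458, -0.118, -0.003]]
230 [[0.505, -0.177, 0.059], [0.51, -0.172, 0.058], [0.509, -0.162, 0.051], [0.465, -0.124, -0.002]]
232 [[0.501, -0.176, 0.048], [0.509, -0.172, 0.05], [0.511, -0.164, 0.046], [0.471, -0.128, -0.003]]
234 [[0.46, -0.151, -0.001], [0.512, -0.175, 0.047], [0.511, -0.165, 0.04], [0.479, -0.135, -0.001]]
236 [[0.481, -0.165, 0.014], [0.487, -0.16, 0.013], [0.49, -0.153, 0.011], [0.487, -0.141, 0.0]]
238 [[0.484, -0.169, 0.011], [0.488, -0.162, 0.008], [0.498, -0.159, 0.013], [0.5, -0.151, 0.009]]
```

By the scene camera's depth, the fingertips hover about 35 mm up although the state reports z = 6 mm, so they passed over the wedge without touching it. I trust the camera here. I'll back off behind the heel and measure tip height again before going lower.

Call:
{"api": "play_rows", "payload": {"plan": [[-5,0,-15,0,1],[-5,0,-30,0,1],[-5,0,-45,0,1],[-5,0,-60,0,1],[-5,0,-66,0,1],[5,0,-66,0,1],[5,0,-66,0,1]]}}

```text
time: 5.9
tool_pos: [0.4333, -0.1784, -0.0001]
tool_rot: [0.702, -0.082, 0.703, 0.083]
contact_force: [-0.1, 0.3, 0.0]
gripper_width: -0.001
```

```bash
cat > tip.py <<'E'
from wm import *
from to import st
def tip(name=None):
    s,R=st();f=grab('scene');P=f['P']
    t=s['tool_pos'];d=np.linalg.norm(P[...,:2]-t[:2],axis=-1)
    m=(d<.03)&(P[...,2]>.016)&(P[...,2]<.12)
    m=(d<.022)&(P[...,2]<.12);z=P[m][:,2];print('z hist',np.histogram(z,np.arange(-.01,.12,.01))[0])
    v,u=np.where(m&(P[...,2]>.018));print('lowest finger rows',v.max(), P[m&(P[...,2]>.018)][np.argsort(P[m&(P[...,2]>.018)][:,2])[:5]].round(3).tolist())
    if name: cv2.imwrite(name,cv2.resize(f['img'][180:300,120:280,::-1],(800,600),interpolation=cv2.INTER_CUBIC))
    return f
if __name__=='__main__':
    import sys;f=tip(*sys.argv[1:]);wedge(f)
E
python3 tip.py pics/s3.png
```

```text
t 5.9 tcp [ 4.333e-01 -1.784e-01 -1.000e-04] zyaw 13.48 F [-0.07  0.32  0.01] g -0.001
z hist [119  17   0   0  11  31  35  21  21  45  28  21]
lowest finger rows 228 [[0.44, -0.185, 0.032], [0.446, -0.182, 0.034], [0.439, -0.183, 0.034], [0.446, -0.178, 0.035], [0.445, -0.185, 0.035]]
wedge px [167 234  34  20 326] box [[469.8999938964844, -153.60000610351562], [477.3999938964844, -190.1999969482422], [572.7999877929688, -170.60000610351562], [565.2999877929688, -134.0]] c [ 521.4 -162.1] [97.4 37.3] 11.6
```

View pics/s3.png

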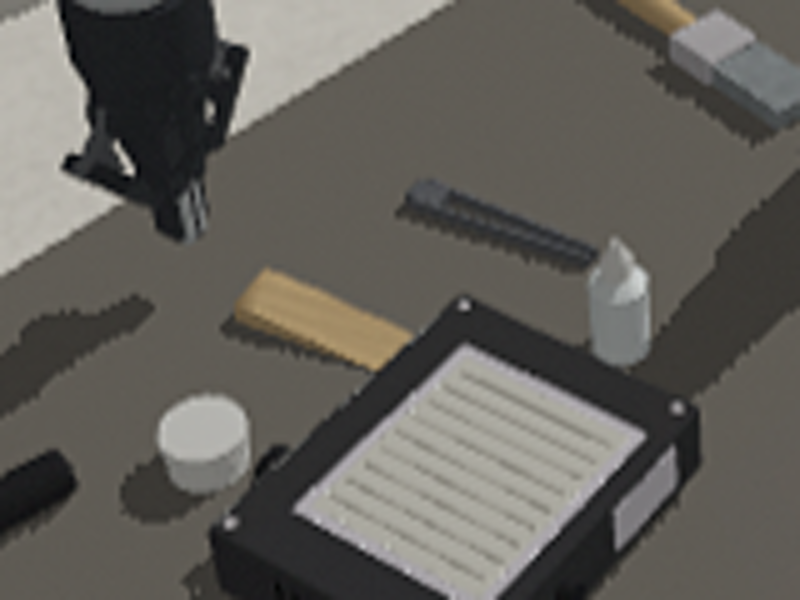

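The fingertips at crop (190,235) clearly hover: the depth reads about 32 mm at a reported z of 0. I'll lower by 20 mm and check again.

Call:
{"api": "play_rows", "payload": {"plan": [[7,0,0,0,1],[14,0,0,0,1],[20,0,0,0,1],[20,0,0,0,1]]}}

```text
time: 6.45
tool_pos: [0.4334, -0.1785, -0.0198]
tool_rot: [0.702, -0.083, 0.703, 0.083]
contact_force: [0.4, -0.3, -0.6]
gripper_width: -0.001
```

```bash
sed -i 's/>.018))/>.009))/;s/>.018)/>.009)/g' tip.py; python3 tip.py pics/s4.png
```

```text
t 6.45 tcp [ 0.4334 -0.1785 -0.0198] zyaw 13.48 F [ 0.43 -0.31 -0.56] g -0.001
z hist [85 18 15 29 35 16 27 40 29 21 16 15]
lowest finger rows 234 [[0.441, -0.183, 0.01], [0.445, -0.182, 0.011], [0.444, -0.175, 0.013], [0.447, -0.18, 0.014], [0.444, -0.177, 0.014]]
wedge px [167 234  34  20 325] box [[469.8999938964844, -153.5], [476.79998779296875, -189.89999389648438], [572.5999755859375, -171.6999969482422], [565.7000122070312, -135.1999969482422]] c [ 521.2 -162.6] [97.5 37.2] 10.8
```

Call:
{"api": "play_rows", "payload": {"plan": [[6,0,0,0,1],[6,0,8,0,1],[6,0,16,0,1],[6,0,22,0,1],[6,0,27,0,1],[6,0,32,0,1],[6,0,37,0,1],[6,0,42,0,1]]}}

```text
time: 7.5
tool_pos: [0.4751, -0.169, -0.0249]
tool_rot: [0.702, -0.083, 0.702, 0.083]
contact_force: [0.0, 0.7, 1.0]
gripper_width: -0.001
```

Call:
{"api": "play_rows", "payload": {"plan": [[0,0,4,0,1],[0,0,8,0,1],[0,0,12,0,1],[0,0,16,0,1],[0,0,20,0,1],[0,0,23,0,1],[0,0,23,0,1]]}}

```text
time: 8.38
tool_pos: [0.4974, -0.1637, -0.0249]
tool_rot: [0.702, -0.083, 0.702, 0.083]
contact_force: [0.2, 0.7, 0.1]
gripper_width: -0.001
```

```bash
python3 tip.py pics/s5.png
```

```text
t 8.38 tcp [ 0.4974 -0.1637 -0.0249] zyaw 13.48 F [0.24 0.69 0.1 ] g -0.001
z hist [40 18 37 26 29 19 36 31 30 15 14 20]
lowest finger rows 244 [[0.51, -0.159, 0.009], [0.514, -0.172, 0.01], [0.517, -0.165, 0.01], [0.516, -0.171, 0.01], [0.513, -0.158, 0.01]]
wedge px [177 239  24  16 217] box [[505.3999938964844, -146.89999389648438], [513.7000122070312, -182.6999969482422], [573.2000122070312, -168.8000030517578], [564.9000244140625, -133.0]] c [ 539.3 -157.8] [61.1 36.7] 13.1
```

View pics/s5.png

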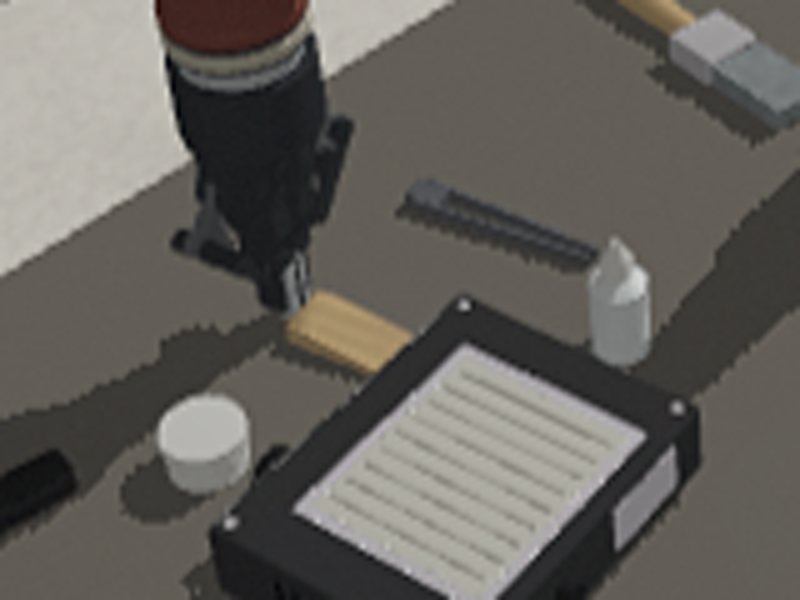

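Now the fingers bear on the heel end face at crop (295,310) and the wedge moves flat and straight. I continue in small steps and watch the force.

Call:
{"api": "play_rows", "payload": {"plan": [[0,0,3,0,1],[0,0,6,0,1],[0,0,9,0,1],[0,0,12,0,1],[0,0,12,0,1]]}}

```text
time: 9.05
tool_pos: [0.5091, -0.1609, -0.0249]
tool_rot: [0.702, -0.083, 0.702, 0.083]
contact_force: [0.6, -0.8, 0.6]
gripper_width: -0.001
```

```bash
cat > force.py <<'E'
from to import *
F=[]
for i in range(6):
    manip.grab_frame('wrist');F.append(manip.state()['contact_force'])
s,R=st();F=np.array(F);m=R.T@F.mean(0);print('mean tool F x,y,z',m.round(2),'sd',F.std(0).round(2))
E
python3 force.py
```

```text
t 9.35 tcp [ 0.5088 -0.161  -0.0249] zyaw 13.47 F [ 0.33 -0.36 -0.27] g -0.0
mean tool F x,y,z [ 0.24 -0.02  0.08] sd [0.2  0.32 0.29]
```

Call:
{"api": "play_rows", "payload": {"plan": [[0,0,2,0,1],[0,0,4,0,1],[0,0,4,0,1]]}}

```text
time: 9.72
tool_pos: [0.513, -0.16, -0.0248]
tool_rot: [0.702, -0.083, 0.702, 0.083]
contact_force: [-0.5, 0.0, -0.4]
gripper_width: -0.0
```

```bash
python3 force.py
```

```text
t 10.03 tcp [ 0.5127 -0.16   -0.0249] zyaw 13.48 F [-0.2  -0.51  0.19] g 0.001
mean tool F x,y,z [ 0.03 -0.01  0.4 ] sd [0.52 0.64 0.17]
```

Call:
{"api": "play_rows", "payload": {"plan": [[0,0,1.5,0,1],[0,0,3,0,1],[0,0,3,0,1]]}}

```text
time: 10.4
tool_pos: [0.5158, -0.1593, -0.0249]
tool_rot: [0.702, -0.083, 0.702, 0.083]
contact_force: [0.1, -0.6, -0.4]
gripper_width: -0.001
```

```bash
python3 force.py
```

```text
t 10.7 tcp [ 0.5156 -0.1593 -0.0249] zyaw 13.47 F [ 0.66 -0.47  1.21] g 0.001
mean tool F x,y,z [-0.37  0.2  -0.2 ] sd [0.65 0.47 0.4 ]
```

Call:
{"api": "play_rows", "payload": {"plan": [[0,0,1.5,0,1],[0,0,3,0,1],[0,0,3,0,1]]}}

```text
time: 11.08
tool_pos: [0.5188, -0.1586, -0.0249]
tool_rot: [0.702, -0.083, 0.702, 0.083]
contact_force: [0.2, 0.1, 0.3]
gripper_width: 0.003
```

```bash
python3 force.py
```

```text
t 11.38 tcp [ 0.5186 -0.1586 -0.0249] zyaw 13.47 F [ 0.51 -0.08 -0.12] g -0.001
mean tool F x,y,z [-0.18  0.13  0.11] sd [0.48 0.37 0.38]
```

Call:
{"api": "play_rows", "payload": {"plan": [[0,0,1.5,0,1],[0,0,3,0,1],[0,0,3,0,1]]}}

```text
time: 11.75
tool_pos: [0.5217, -0.1579, -0.0249]
tool_rot: [0.702, -0.083, 0.702, 0.083]
contact_force: [1.1, -0.5, -0.7]
gripper_width: 0.0
```

```bash
python3 force.py
```

```text
t 12.05 tcp [ 0.5215 -0.1579 -0.0249] zyaw 13.48 F [ 0.55 -0.12  0.52] g 0.002
mean tool F x,y,z [-0.37 -0.05 -0.22] sd [0.46 0.39 0.49]
```

Call:
{"api": "play_rows", "payload": {"plan": [[0,0,1.5,0,1],[0,0,3,0,1],[0,0,3,0,1]]}}

```text
time: 12.42
tool_pos: [0.5246, -0.1572, -0.0249]
tool_rot: [0.702, -0.083, 0.702, 0.083]
contact_force: [0.6, -0.3, -0.5]
gripper_width: 0.004
```

```bash
python3 force.py
```

```text
t 12.72 tcp [ 0.5244 -0.1572 -0.0249] zyaw 13.48 F [ 0.85 -0.38  0.74] g -0.004
mean tool F x,y,z [-0.24 -0.23 -0.15] sd [0.49 0.44 0.55]
```

Call:
{"api": "play_rows", "payload": {"plan": [[0,0,1,0,1],[0,0,2,0,1],[0,0,3,0,1]]}}

```text
time: 13.1
tool_pos: [0.5268, -0.1566, -0.025]
tool_rot: [0.702, -0.083, 0.703, 0.083]
contact_force: [-3.2, -1.5, 3.1]
gripper_width: 0.001
```

```bash
python3 force.py
```

```text
t 13.4 tcp [ 0.527  -0.1565 -0.025 ] zyaw 13.48 F [-3.69 -0.69  1.79] g -0.0
mean tool F x,y,z [-1.67 -0.02 -3.56] sd [0.59 0.61 0.52]
```

Call:
{"api": "play_rows", "payload": {"plan": [[0,0,1,0,1],[0,0,2,0,1],[0,0,3,0,1]]}}

```text
time: 13.78
tool_pos: [0.5286, -0.156, -0.0252]
tool_rot: [0.701, -0.083, 0.704, 0.083]
contact_force: [-8.9, -1.9, 5.3]
gripper_width: -0.002
```

```bash
python3 force.py
```

```text
t 14.07 tcp [ 0.5288 -0.156  -0.0252] zyaw 13.49 F [-7.4  -1.94  4.5 ] g 0.0
mean tool F x,y,z [-4.75 -0.14 -7.98] sd [0.54 0.56 0.82]
```

The push rose over the last 3 mm to about 8 N along the wedge, which means the foot is seated. I'll back off, check, and then press.

Call:
{"api": "play_rows", "payload": {"plan": [[0,0,-2,0,1],[0,0,-8,0,1],[-5,0,-20,0,1],[-30,0,-30,0,1],[-80,0,-30,0,1],[-120,0,-30,0,1],[-120,0,-30,0,1]]}}

```text
time: 14.95
tool_pos: [0.5037, -0.1644, 0.1001]
tool_rot: [0.705, -0.085, 0.699, 0.081]
contact_force: [-0.3, -0.3, 0.3]
gripper_width: -0.001
```

```bash
python3 - <<'E'
from wm import *
from to import st
import meas
s,R=st();f=grab('top');meas.measure(f);wedge(f)
g=grab('wrist');wedge(g);front(g);cv2.imwrite('pics/w6.png',g['img'][...,::-1])
ct=np.array([.618,-.136,.057]);print('to corner_top+40 (tip)',(R.T@(ct+[0,0,.04-.031]-s['tool_pos'])*1000).round(1))
E
```

```text
t 14.95 tcp [ 0.5037 -0.1644  0.1001] zyaw 13.47 F [-0.35 -0.32  0.32] g -0.001
wedge [320 182  18  28 242] [329.  197.4]
wedge rect (array([ 580.5, -146. ]), array([86.4, 34.3]), 13.3) z [-0.0016  0.0097  0.0181]
pre [ 316  135   73   52 3045] [351.3 159. ] (array([ 683.9, -207.1]), array([152.7, 189.9]), 8.58) 0.05678391892674983
wedge px [319 178  19  32 259] box [[534.2000122070312, -138.39999389648438], [542.5, -171.60000610351562], [638.4000244140625, -147.60000610351562], [630.0999755859375, -114.30000305175781]] c [ 586.3 -143. ] [98.9 34.3] 14.1
wedge px [243 218  32  29 636] box [[532.0999755859375, -141.10000610351562], [539.2000122070312, -171.10000610351562], [569.0, -163.89999389648438], [561.7999877929688, -134.0]] c [ 550.5 -152.5] [30.6 30.8] 13.4
front x at y=-.16: 0.5994 yaw 7.2 2781
to corner_top+40 (tip) [ 35.    1.2 117.5]
```

View pics/w6.png

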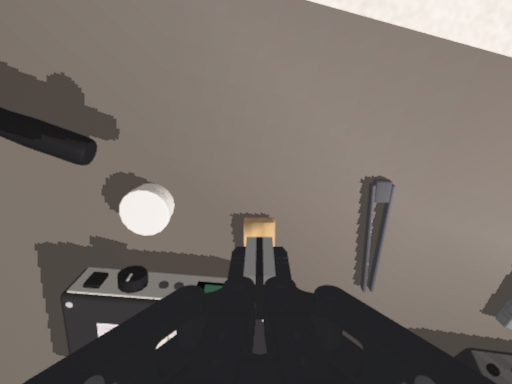

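The wedge is in place: heel at (260,218), yaw 13.4°, centre line on the foot to within a millimetre. The preheater has not moved. Next I press on the corner top.

Call:
{"api": "play_rows", "payload": {"plan": [[0,1,40,0,1],[0,1,85,0,1],[0,1,117,0,1],[20,1,117,0,1],[45,1,117,0,1],[58,1,117,0,1],[58,1,117,0,1]]}}

```text
time: 15.92
tool_pos: [0.6121, -0.1341, 0.0343]
tool_rot: [0.701, -0.082, 0.704, 0.084]
contact_force: [0.2, 0.5, 0.8]
gripper_width: 0.004
```

```bash
python3 - <<'E'
from tip import *
f=tip('pics/s7.png')
E
python3 force.py
```

```text
t 15.93 tcp [ 0.6121 -0.1341  0.0343] zyaw 13.45 F [0.24 0.46 0.81] g 0.004
z hist [ 0  0  0  0  0  0 73  5 30 29 22 18]
lowest finger rows 247 [[0.603, -0.141, 0.05], [0.616, -0.149, 0.051], [0.625, -0.137, 0.052], [0.618, -0.124, 0.052], [0.614, -0.147, 0.052]]
t 16.27 tcp [ 0.6153 -0.1348  0.0382] zyaw 13.48 F [-0.41 -0.8  -0.59] g 0.0
mean tool F x,y,z [ 0.21 -0.27  0.06] sd [0.45 0.43 0.34]
```

View pics/s7.png

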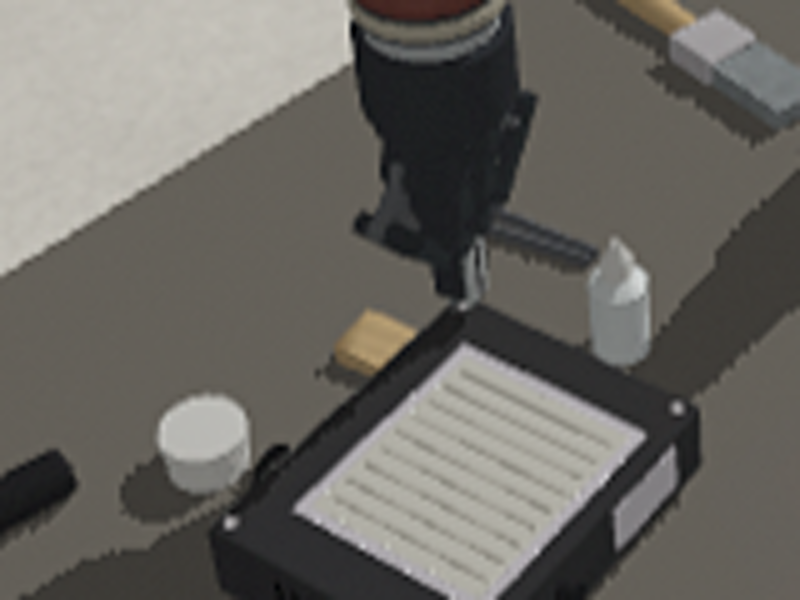

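The fingertips stand just above the corner at crop (470,295). Now I step down in small increments.

Call:
{"api": "play_rows", "payload": {"plan": [[2,0,0,0,1],[4,0,0,0,1],[6,0,0,0,1],[6,0,0,0,1]]}}

```text
time: 16.77
tool_pos: [0.6144, -0.1345, 0.0307]
tool_rot: [0.702, -0.083, 0.702, 0.083]
contact_force: [-0.1, 0.2, 0.2]
gripper_width: 0.001
```

Call:
{"api": "play_rows", "payload": {"plan": [[1,0,0,0,1],[2,0,0,0,1],[3,0,0,0,1],[3,0,0,0,1]]}}

```text
time: 17.27
tool_pos: [0.6145, -0.1346, 0.028]
tool_rot: [0.702, -0.083, 0.702, 0.083]
contact_force: [0.6, -0.4, -0.1]
gripper_width: -0.002
```

Call:
{"api": "play_rows", "payload": {"plan": [[1,0,0,0,1],[2,0,0,0,1],[2,0,0,0,1]]}}

```text
time: 17.65
tool_pos: [0.6145, -0.1345, 0.0259]
tool_rot: [0.702, -0.083, 0.702, 0.083]
contact_force: [0.4, 0.2, 0.2]
gripper_width: -0.001
```

Call:
{"api": "play_rows", "payload": {"plan": [[1,0,0,0,1],[2,0,0,0,1],[2,0,0,0,1]]}}

```text
time: 18.02
tool_pos: [0.6146, -0.1346, 0.0241]
tool_rot: [0.702, -0.083, 0.702, 0.083]
contact_force: [0.5, 0.4, -0.5]
gripper_width: -0.001
```

Call:
{"api": "play_rows", "payload": {"plan": [[1,0,0,0,1],[2,0,0,0,1],[2,0,0,0,1]]}}

```text
time: 18.4
tool_pos: [0.6146, -0.1346, 0.0239]
tool_rot: [0.702, -0.083, 0.702, 0.083]
contact_force: [-5.7, 1.1, 9.0]
gripper_width: -0.001
```

```bash
python3 force.py; python3 tip.py
```

```text
t 18.7 tcp [ 0.6146 -0.1346  0.0239] zyaw 13.49 F [-5.65  2.12  9.75] g 0.002
mean tool F x,y,z [-9.63  2.63 -4.57] sd [0.39 0.44 0.37]
t 18.7 tcp [ 0.6146 -0.1346  0.0239] zyaw 13.49 F [-5.65  2.12  9.75] g 0.002
z hist [ 0  0  0  0  0  0 62 25 31 27 18 44]
lowest finger rows 248 [[0.619, -0.145, 0.05], [0.629, -0.124, 0.052], [0.613, -0.153, 0.052], [0.627, -0.146, 0.052], [0.606, -0.15, 0.053]]
```

Call:
{"api": "play_rows", "payload": {"plan": [[0.5,0,0,0,1],[0.5,0,0,0,1],[0.5,0,0,0,1]]}}

```text
time: 19.12
tool_pos: [0.6147, -0.1346, 0.0239]
tool_rot: [0.702, -0.083, 0.703, 0.083]
contact_force: [-6.7, 3.0, 11.3]
gripper_width: 0.002
```

Call:
{"api": "play_rows", "payload": {"plan": [[-3,0,0,0,1],[-15,0,0,0,1],[-60,0,0,0,1],[-110,0,-40,0,1],[-130,0,-90,0,1],[-130,0,-140,0,1],[-130,0,-170,0,1],[-130,0,-170,0,1]]}}

```text
time: 20.12
tool_pos: [0.4482, -0.1746, 0.152]
tool_rot: [0.703, -0.083, 0.702, 0.082]
contact_force: [-0.3, 0.4, 0.0]
gripper_width: -0.002
```

```bash
python3 - <<'E'
from wm import *
from to import st
import meas
s,R=st();f=grab('top');meas.measure(f)
g=grab('wrist');wedge(g);front(g);cv2.imwrite('pics/w8.png',g['img'][...,::-1])
h=grab('scene');P=h['P'];m=(abs(P[...,2]-.057)<.008)&(P[...,0]>.6)&(P[...,0]<.77)&(P[...,1]<-.11)&(P[...,1]>-.3);p=P[m]
A=np.c_[p[:,:2]-p[:,:2].mean(0),np.ones(len(p))];print('top plane slope',np.linalg.lstsq(A,p[:,2],rcond=None)[0].round(4));st()
E
```

```text
t 20.12 tcp [ 0.4482 -0.1746  0.152 ] zyaw 13.37 F [-0.29  0.42  0.04] g -0.002
wedge [320 181  17  29 247] [328.9 197.3]
wedge rect (array([ 580.9, -145.4]), array([87.4, 34.5]), 13.86) z [-0.0012  0.0099  0.0173]
pre [ 316  135   73   53 3063] [351.3 158.9] (array([ 684.3, -207.7]), array([151.8, 190.6]), 8.04) 0.05679655163889419
front x at y=-.16: 0.5913 yaw 10.93 1185
top plane slope [0.0001 0.     0.055 ]
t 20.27 tcp [ 0.45   -0.1742  0.1521] zyaw 13.48 F [-0.29  0.09 -0.3 ] g -0.0
```

View pics/w8.png

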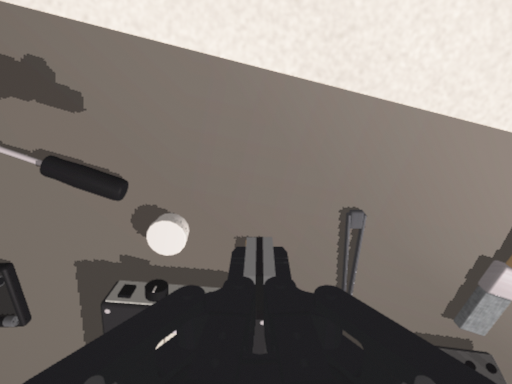

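The preheater sits level (top slope about 0) and has not shifted. The wedge stayed put, the bystanders are untouched and the robot is clear, so I'm handing in.

```bash
python3 -c "
from plant import manip
print(manip.job_done())"
```

```text
the job is handed in; nothing more can be done
None
```

The wedge is snug under the worn foot, the press test held, and I handed the job in at about 20 s of the 51 s allowed. No verdict was reported.

- **Push:** I pushed the wedge in by its heel with closed fingertips until the force rose from about 0 to about 8 N over the last 3 mm, then stopped. The task gave 4–7 N for the push while the corner is being raised, so the reading was slightly above that. The fingers were also pressing down on the heel a little at the time.
- **Press:** I pressed on the corner top with 9.6 to 11 N for over 0.4 s. It gave about 0.2 mm, so it no longer rocks.
- **Last checks:** The preheater's measured position changed by less than 1 mm and its top slope is about 0. Before the press, the wedge's centre line was within about 1 mm of the foot centre, and the wedge had not moved afterwards. The gripper is clear, and the bystanders in view look undisturbed.
- **Not measured:** I could not measure directly how much weight the wedge carries; I judge it from the push force and the stiff press.

**One disagreement:** The state's reported TCP height was about 31–33 mm lower than the real fingertips. Because of this, my first push passed over the wedge without touching it. I then set heights from camera depth and contact force. If the judge works from the reported height rather than the true one, the grasp point during the press would read about 43 mm, below its 50 mm limit.

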